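# Push a used pot lid through the flap of the wash-return bay

### The job

Return the used pot lid for washing: with your fingertips, push it along the worktop, through the hanging flap and into the wash-return bay, far enough that the flap swings fully shut behind it once you withdraw. Only push the lid: do not pick it up, and keep it flat on the worktop. Leave the roll of tape and the other things standing about undisturbed.

Things in the scene. Friction and masses are not known exactly. Their poses are not given: they have to be found in the camera images.
- lid_centre (a point): The pot lid: a plain pale round disc with a slightly raised rim, 72 mm in diameter, 11 mm thick, about 30 g, lying flat and loose on the worktop in front of the bay's mouth (to the right of it as the robot sees it), 90 to 140 mm off and up to 25 mm out of line. The point is its centre, 5.5 mm above the worktop.
- bay: Wash-return bay: low aluminium frame fixed to the worktop, open above, no floor (things slide on the worktop). Its mouth faces the robot's right. Origin: on the worktop in the middle of the mouth, below the hinge line; x points into the bay (to the robot's left), z up. Inside 112 mm wide, rear wall at x = 116 mm; walls 30 mm high, 5 mm thick. Wings 22 mm high flare to y = +-74 mm at x = -37 mm.
- flap_panel (a point): Middle of the flap's panel. The grey flap hangs across the mouth from pivots on two posts 52 mm high, at x = 0 and 48 mm up: panel 106 mm wide, 3 mm thick, from 8 to 20 mm above the worktop when shut, on two slim side arms. The clear width between the arms is 96 mm and nothing spans the mouth above the panel, so fingers can pass through from above.
- flap (a joint): Flap angle, rad: 0 hanging shut, growing as it swings into the bay, at most 1.45. 40 g, turns freely, falls shut by itself. It rides up over the lid, and can drop shut behind it only when the lid's centre is some 53 mm inside the mouth. Fingers pointing down between the arms hold it open; their front may go up to 26 mm past the hinge line without jamming it; as they withdraw it follows them shut.
- tape: Bystander: beige roll of paper tape lying flat, 67 mm in diameter and 18 mm high with a hole in the middle, to the left of the bay, behind its rear wall. Origin at the centre of its underside.
- canister: Bystander: round white strip canister with a screw lid, 49 mm in diameter, 98 mm high, to the left of the bay, beyond the timer. Origin at the centre of its underside.
- timer: Bystander: flat bench timer, 66 x 66 x 18 mm, to the left of the bay, beyond the tape. Origin at the centre of its underside.
- dropper: Bystander: small dropper bottle, 28 mm in diameter, 62 mm high, far to the left of the bay. Origin at the centre of its underside.
There are look-alikes about, which are no part of the job. Of the things that look like the part that bears lid_centre, the larger one is meant.

How it is judged:
On the way:
1. the fingers push the lid through the mouth, with the flap pushed open (x of lid_centre in the frame of bay between -0.035 and 0.05 m and y of lid_centre in the frame of bay between -0.03 and 0.03 m and value of joint flap above 0.25 rad and contact force between the fingers and lid above 0.02 N), for 0.05 s.
At the end, for the whole second after the job is handed in: The lid lies flat (within 0.1 rad) and still on the worktop inside the bay, its centre more than 40 mm past the mouth and within 30 mm of the bay's centre line, and the flap hangs shut behind it (within 0.08 rad) (x of lid_centre in the frame of bay between 0.04 and 0.12 m and y of lid_centre in the frame of bay between -0.03 and 0.03 m and height (world z) of lid_centre below 0.01 m and angle between lid_centre's own z axis and vertical below 0.1 rad and value of joint flap below 0.08 rad and linear speed of lid below 0.02 m/s); the robot touches nothing.
It fails at once if the lid is lifted (its centre more than 20 mm above the worktop) or tipped by more than 0.5 rad (height (world z) of lid_centre above 0.02 m or angle between lid_centre's own z axis and vertical above 0.5 rad).
It fails at once if a bystander is moved by more than 20 mm (distance of any of tape, canister, timer, dropper from where it was at the start of the episode above 0.02 m).
It also fails if it takes over 48 s, if anything falls off the work surface, if the arm or the gripper's body presses on something with over 40 N, if the wrist force passes 120 N, or if a joint passes its speed limit or range.

### The arm

A 6-joint arm with a two-finger parallel gripper is mounted at the origin on a cart in front of the work surface, level with it; the furniture and walls round the work are solid. World frame = base frame: x ahead of the robot, y to its left, z up, the work surface at z = 0. Lengths are in m, angles in rad, forces in N, time in s.
With the tool pointing down it reaches from about 0.35 to 0.775 m from the base axis. Payload 5.5 kg.
Tool frame: the origin (TCP) lies between the finger pads; the fingertips stand 19 mm ahead of it and the grasp point (between the pads) is the TCP; z points along the fingers, y is the direction in which the jaws open and shut (so a half turn about z gives the same grasp; the last joint's range is limited). The gripper opens to 85 mm and grips with 20 to 120 N. Pads are 22 mm wide; open, the fingers measure 114 mm over their backs; the gripper's body (76 mm by 85 mm) begins 54 mm behind the grasp point. The pads swing forward as they close: fully open they stand 13 mm farther back than shut.
Start: joints at [-1.444, 0.313, 0.046, 1.304, 0, 1.431], TCP at [0.152, -0.555, 0.25] pointing down, gripper open.
Joint ranges: [-2.76, 2.76], [-0.86, 1.69], [-1.03, 1.26], [-2.2, 2.34], [-1.47, 1.5], [-3.14, 3.14]. Speed limits (rad/s): [2.57, 2.57, 3.14, 3.14, 3.14, 3.14].

### API

Orientations are given as a unit quaternion [w, x, y, z].
In Python, from workcell import get_state, cams, workorder gives the robot as it stands.
- The arm moves only by the tool play_rows, never from a script. Its argument "series" is text: rows parted by semicolons, each of 7 numbers parted by spaces: the opening in per cent of the stroke, from 0 (shut) to 100 (fully open), then the shift along the tool's x, y, z in cm, then the turn, a rotation vector about the tool's x, y, z in degrees. A call has 1 to 12 rows; each row shifts and turns the commanded pose from where the row before left it, along the tool's axes as they then stand; what a row does not reach is not made up. A row lasts 1/8 s, in which the tool goes at most 62.5 mm and 10.7 degrees, less where a joint would pass 70% of its speed; a pose out of reach is approached as far as the arm can. A call with a gripper value outside its range is refused whole. The fingers move at their own pace and stop on an object; "newtons" is the grip in N (left out, the last holds). Time passes only in rows, so rows that do not move let the fingers close. It gives the time, the measured TCP pose, the force and the opening at its end, in the units of the state.
- get_state(): the state, without advancing time (a new reading comes with each control period).
- cams.read_camera(name): name is "side" or "top" or "wrist"; returns the picture (480x640x3 uint8, red, green, blue); there is no depth.
- cams.get_calibration(name): a dict with "fx", "fy", "cx", "cy" (pixels), "rvec" (rotation vector, rad) and "tvec" (3), from world to camera coordinates, as OpenCV has them. Camera axes: x right, y down, z forward; pixel columns grow to the right and rows downward; lengths in m; the calibration is good to about 2 mm. A picture is of the moment at which its call begins: read the wrist's pose just before it. get_calibration takes no time and is no camera call; for the wrist camera it gives the pose at the moment of the call.
- workorder.hand_in(): hands the job in, once; it reports no verdict.
The state is a dict: "clock": time; "joint_pos": joint angles; "qvel": joint speeds; "tau": joint torques, N m; "tcp_pos": TCP position; "orientation": TCP orientation; "wrist_force": force on the tool from outside, world axes, zero at the start; "ft_torque": the same for the moment, N m; "finger_gap": finger opening in m.
Only numpy, scipy, OpenCV 4.12 (cv2) and the standard library are available. Lean on these libraries where they do the work, as an engineer would, in place of code of your own. Each camera call takes 0.05 s, during which the arm holds its last target.

## Working session

There is one attempt and no reset: what is moved stays moved. The work goes in short steps, Python scripts to look and compute and a tool call to move; the robot and the scene stay as the last step left them, time stands still between calls to the robot, and variables do not carry over. Pictures are saved under pics/ and viewed, and the job is handed in when it is done.

Besides the shell and the picture viewer there is one more tool, called after ">>>" as name(argument=value, ...) on one line, values as JSON. play_rows: Moves the arm, as the interface text tells. Its arguments: {"type":"object","properties":{"series":{"type":"string"},"newtons":{"type":"number"}},"required":["series"]}

```bash
mkdir -p pics; ls
python3 - <<'E'
from workcell import get_state, cams
import cv2
s=get_state();print(s)
for n in ("side","top","wrist"):
    c=cams.get_calibration(n);print(n,c)
    im=cams.read_camera(n);cv2.imwrite(f"pics/{n}0.png",im[:,:,::-1])
E
```

```text
pics
{'clock': 0.0, 'joint_pos': array([-1.44363264e+00,  3.14009792e-01,  4.50111250e-02,  1.30363579e+00,
       -1.22016958e-05,  1.43119061e+00]), 'qvel': array([-8.77160322e-04,  1.46995825e-03, -7.17401716e-05,  6.38397941e-04,
        1.71533377e-03, -1.50774967e-03]), 'tau': array([-6.46051449e-04, -4.80630004e+01,  2.98533815e+01,  1.95789366e-02,
       -2.42276565e-04, -4.11054401e-06]), 'tcp_pos': array([ 0.15150262, -0.55418759,  0.24941667]), 'orientation': array([-9.19086457e-04,  9.91117023e-01,  1.32989481e-01, -3.83237131e-07]), 'wrist_force': array([ 0.61592013, -0.12850258, -0.1043343 ]), 'ft_torque': array([-0.02422649, -0.01836126, -0.06059002]), 'finger_gap': 0.08522210853310501}
side {'fx': 438.37919913603304, 'fy': 438.37919913603304, 'cx': 314.7636390901457, 'cy': 241.71298164259412, 'rvec': array([ 0.30083883, -2.53569061,  1.64550114]), 'tvec': array([0.52580192, 0.0779732 , 0.89330295])}
top {'fx': 498.59205060574686, 'fy': 498.59205060574686, 'cx': 319.9114185099512, 'cy': 235.54398287913102, 'rvec': array([ 2.13185621, -2.1285566 ,  0.15175633]), 'tvec': array([0.10551655, 0.52121448, 0.90548744])}
wrist {'fx': 356.6795954682625, 'fy': 356.6795954682625, 'cx': 318.7912644311705, 'cy': 244.12604113548025, 'rvec': array([-2.30685549,  1.76241231,  0.2567104 ]), 'tvec': array([-0.57407367, -0.03623575,  0.379602  ])}
```

View pics/top0.png

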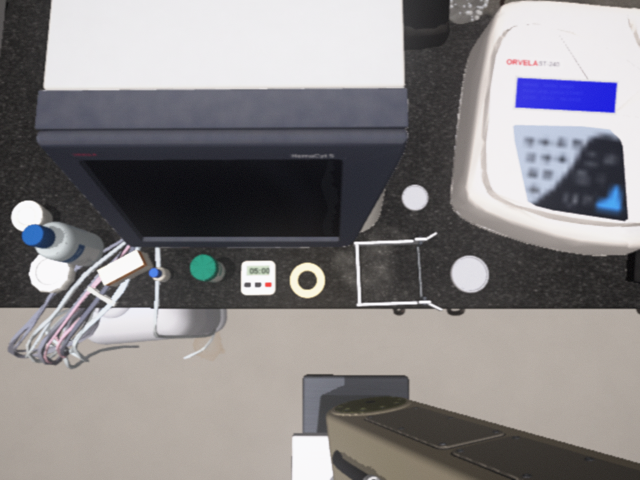

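View pics/side0.png

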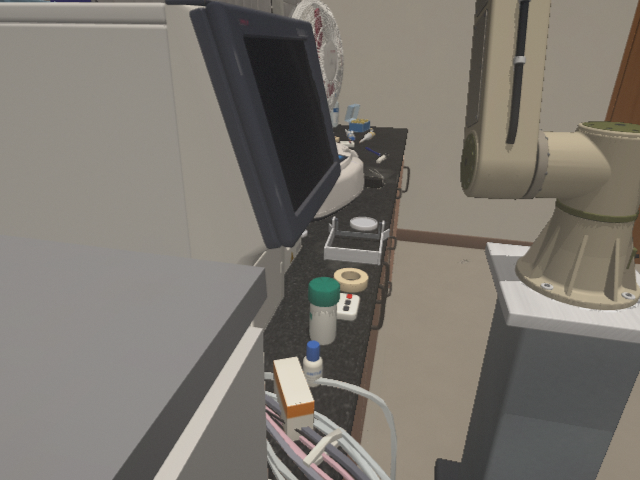

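View pics/wrist0.png

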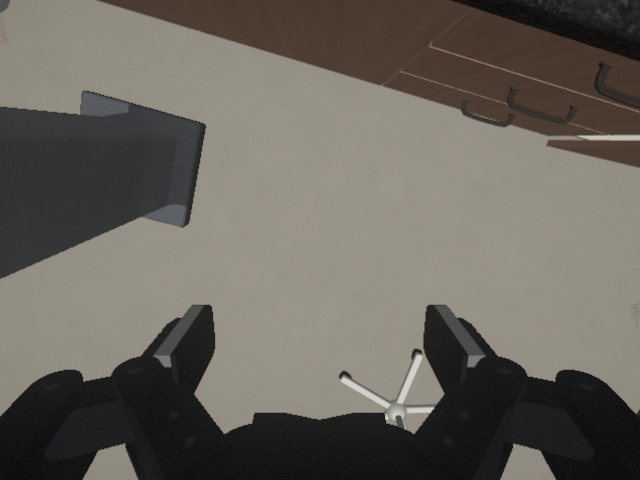

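The top view shows pale discs at (469,274), which is larger and near the mouth, and at (415,197), which is smaller. The beige tape at (307,281) is a ring. The white bay spans (355–435, 235–310), with its mouth at x≈420. The lid should be (469,274), so I'll check that in a crop and measure.

```bash
cat > h.py <<'E'
import numpy as np, cv2
from workcell import get_state, cams, workorder
def ray(n,px,z,c=None):
    c=c or cams.get_calibration(n)
    K=np.array([[c['fx'],0,c['cx']],[0,c['fy'],c['cy']],[0,0,1]])
    R=cv2.Rodrigues(np.array(c['rvec']))[0]; t=np.array(c['tvec'])
    o=-R.T@t; d=R.T@np.linalg.solve(K,[px[0],px[1],1.])
    return o+d*(z-o[2])/d[2]
def proj(n,P,c=None):
    c=c or cams.get_calibration(n)
    K=np.array([[c['fx'],0,c['cx']],[0,c['fy'],c['cy']],[0,0,1]])
    return cv2.projectPoints(np.array(P,float).reshape(-1,3),c['rvec'],c['tvec'],K,None)[0].reshape(-1,2)
E
python3 - <<'E'
from h import *
im=cv2.imread('pics/top0.png')
cv2.imwrite('pics/crop0.png',cv2.resize(im[170:330,330:510],None,fx=4,fy=3.7,interpolation=cv2.INTER_CUBIC)[:600])
hsv=cv2.cvtColor(im,cv2.COLOR_BGR2HSV)
m=((hsv[...,2]>140)&(hsv[...,1]<60)).astype(np.uint8)*255
m[:,:340]=0;m[305:]=0
for c in cv2.findContours(m,cv2.RETR_EXTERNAL,cv2.CHAIN_APPROX_NONE)[0]:
    if cv2.contourArea(c)>150:
        (x,y),r=cv2.minEnclosingCircle(c);A=cv2.contourArea(c)
        M=cv2.moments(c);u=(M['m10']/M['m00'],M['m01']/M['m00'])
        P=ray('top',u,.011);Q=ray('top',(u[0]+np.sqrt(A/np.pi),u[1]),.011)
        print(u,r,A,P,'diam',2*np.linalg.norm(P-Q))
print(ray('top',(469,308),0))
E
```

```text
(469.484375, 273.70596590909093) 19.07256507873535 1056.0 [ 0.45151198 -0.18233016  0.011     ] diam 0.07043732373548846
(380.0912698412698, 273.1904761904762) 50.21215057373047 462.0 [ 0.45225501 -0.00998653  0.011     ] diam 0.04689639278350473
(414.61865849506296, 197.14674838270344) 13.03262710571289 489.5 [ 0.60332434 -0.0807992   0.011     ] diam 0.04934573786226593
(557.4945277512203, 128.2071067948137) 139.2572784423828 39746.0 [ 0.74571457 -0.37221715  0.011     ] diam 0.4485486855040558
(371.4434793099288, 44.126221498371336) 53.82388687133789 5526.0 [9.31634734e-01 2.86684640e-04 1.10000000e-02] diam 0.1748456622544715
[ 0.38610881 -0.18153821  0.        ]
```

View pics/crop0.png

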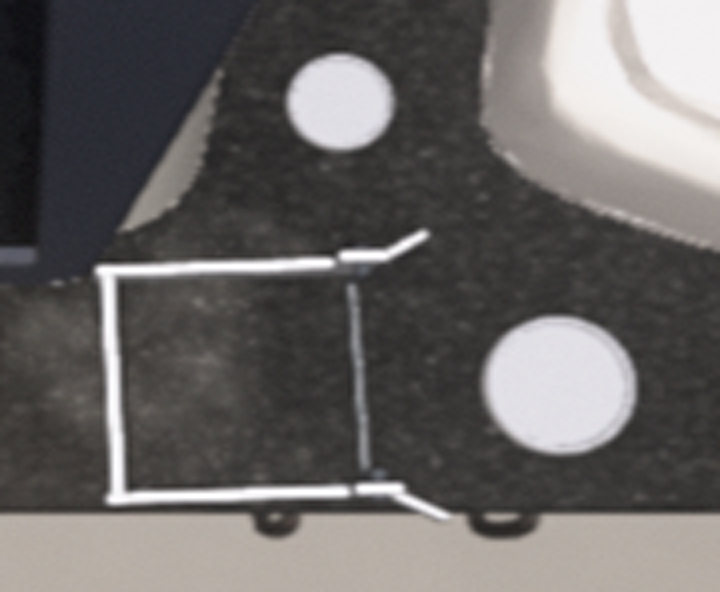

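Run:
```python
from h import *
f=lambda a,b,z: ray('top',(330+a/4,170+b/3.7),z)
rA=f(98,266,.03); rB=f(108,502,.03); iA=f(117,277,.03); iB=f(124,490,.03)
fA=f(350,283,.02); fB=f(368,470,.02)
wA=f(335,262,.03); wB=f(350,490,.03)
tA=f(429,232,.022);tB=f(447,517,.022)
for n,a,b in (('rear outer',rA,rB),('inner',iA,iB),('flap',fA,fB),('wallend',wA,wB),('wingtips',tA,tB)):
    m=(a+b)/2; d=a-b; print(n,a.round(4),b.round(4),'mid',m.round(4),'len',np.linalg.norm(d).round(4),'yaw deg of x axis',np.degrees(np.arctan2(d[1],d[0])).round(2))
```

```text
rear outer [0.5107 0.0401 0.03  ] [0.3894 0.0363 0.03  ] mid [0.4501 0.0382 0.03  ] len 0.1214 yaw deg of x axis 1.76
inner [0.505 0.031 0.03 ] [0.3955 0.0288 0.03  ] mid [0.4502 0.0299 0.03  ] len 0.1095 yaw deg of x axis 1.17
flap [ 0.5033 -0.0821  0.02  ] [ 0.4062 -0.0879  0.02  ] mid [ 0.4548 -0.085   0.02  ] len 0.0972 yaw deg of x axis 3.42
wallend [ 0.5129 -0.0735  0.03  ] [ 0.3957 -0.0773  0.03  ] mid [ 0.4543 -0.0754  0.03  ] len 0.1172 yaw deg of x axis 1.9
wingtips [ 0.53   -0.1206  0.022 ] [ 0.3824 -0.124   0.022 ] mid [ 0.4562 -0.1223  0.022 ] len 0.1476 yaw deg of x axis 1.32
```

Run:
```python
from h import *
def cen(n):
    c=cams.get_calibration(n);R=cv2.Rodrigues(np.array(c['rvec']))[0];return -R.T@np.array(c['tvec']),R
for n in('top','side','wrist'):
    o,R=cen(n);print(n,o.round(3),R.round(2).tolist())
def tri(a,b):
    L=[]
    for n,p in(('top',a),('side',b)):
        o,_=cen(n);P=ray(n,p,0);d=(P-o)/np.linalg.norm(P-o);L.append((o,d))
    A=sum(np.eye(3)-np.outer(d,d) for o,d in L);b=sum((np.eye(3)-np.outer(d,d))@o for o,d in L)
    x=np.linalg.solve(A,b);return x.round(3),[np.linalg.norm((np.eye(3)-np.outer(d,d))@(x-o)).round(3) for o,d in L]
print('mon right-bot',tri((345,243),(338,162)))
print('mon left-bot',tri((140,243),(283,240)))
for z in(0,.05,.1,.15):print('instr',[ray('top',p,z).round(3) for p in((500,232),(570,250),(462,205))])
print('side instr z0',ray('side',(363,185),0),ray('side',(320,205),0), ray('side',(365,224),.011), ray('side',(353,224),.011))
im=cv2.imread('pics/side0.png');cv2.imwrite('pics/sidecrop.png',cv2.resize(im[110:290,260:430],None,fx=3.3,fy=3.3,interpolation=cv2.INTER_CUBIC))
```

```text
top [0.37  0.09  0.979] [[0.0, -1.0, -0.02], [-0.99, -0.0, -0.16], [0.16, 0.02, -0.99]]
side [0.348 0.882 0.426] [[-0.98, -0.22, 0.02], [-0.11, 0.4, -0.91], [0.19, -0.89, -0.41]]
wrist [ 0.221 -0.535  0.374] [[0.26, -0.96, -0.0], [-0.93, -0.25, 0.28], [-0.27, -0.07, -0.96]]
mon right-bot (array([0.482, 0.065, 0.223]), [np.float64(0.002), np.float64(0.002)])
mon left-bot (array([0.49 , 0.392, 0.198]), [np.float64(0.006), np.float64(0.006)])
instr [array([ 0.535, -0.249,  0.   ]), array([ 0.499, -0.384,  0.   ]), array([ 0.59 , -0.177,  0.   ])]
instr [array([ 0.527, -0.232,  0.05 ]), array([ 0.493, -0.36 ,  0.05 ]), array([ 0.579, -0.163,  0.05 ])]
instr [array([ 0.518, -0.215,  0.1  ]), array([ 0.486, -0.335,  0.1  ]), array([ 0.567, -0.149,  0.1  ])]
instr [array([ 0.51 , -0.197,  0.15 ]), array([ 0.479, -0.311,  0.15 ]), array([ 0.556, -0.136,  0.15 ])]
side instr z0 [ 0.49610403 -0.54325321  0.        ] [ 5.92836445e-01 -3.05552160e-01 -5.55111512e-17] [ 0.44491855 -0.16414591  0.011     ] [ 0.4746543 -0.1557905  0.011    ]
```

View pics/sidecrop.png

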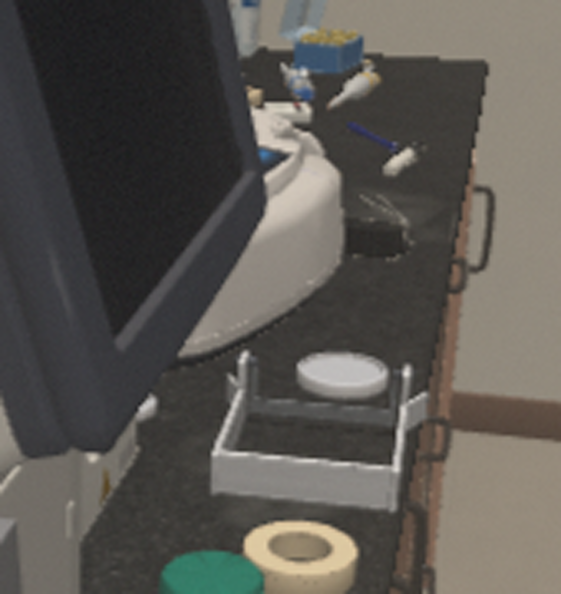

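>>> play_rows(series="28 0 0 0 0 0 -10;28 0 0 0 0 0 -10;28 0 0 0 0 0 -10;28 0 0 0 0 0 -10;28 0 0 0 0 0 -10;28 0 0 0 0 0 -10;28 0 0 0 0 0 -10;28 0 0 0 0 0 -7;28 0 0 0 0 0 0;28 0 0 0 0 0 0", newtons=20)

```text
clock: 1.4
tcp_pos: [0.1516, -0.5546, 0.2501]
orientation: [-0.0, 0.694, 0.72, 0.0]
wrist_force: [0.1, 0.1, 0.5]
finger_gap: 0.0238
```

>>> play_rows(series="28 3 3.5 0 0 0 0;28 3 3.5 0 0 0 0;28 3 3.5 0 0 0 0;28 3 3.5 0 0 0 0;28 3 3.5 0 0 0 0;28 3 3.5 0 0 0 0;28 3 3.5 0 0 0 0;28 3 3.5 0 0 0 0;28 2 3 0 0 0 0;28 0 0 0 0 0 0;28 0 0 0 0 0 0")

```text
clock: 2.78
tcp_pos: [0.4507, -0.2826, 0.2502]
orientation: [-0.0, 0.693, 0.721, -0.0]
wrist_force: [-0.8, 0.2, 0.1]
finger_gap: 0.0241
```

Run:
```python
from h import *
s=get_state();print(s['tcp_pos'],s['orientation'],s['joint_pos'].round(2))
for n in('wrist','top'):
    c=cams.get_calibration(n);im=cams.read_camera(n)[:,:,::-1];cv2.imwrite(f'pics/{n}1.png',im)
    if n=='wrist':
        import json;json.dump({k:np.array(v).tolist() for k,v in c.items()},open('w1.json','w'))
```

```text
[ 0.45068524 -0.28256994  0.25017167] [-1.66491763e-04  6.92999683e-01  7.20937831e-01 -2.36070295e-04] [-0.71  0.23 -0.07  1.28 -0.    0.82]
```

View pics/wrist1.png

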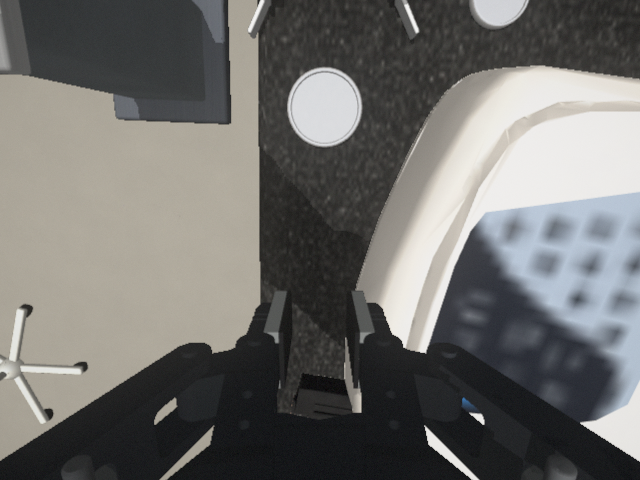

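View pics/top1.png

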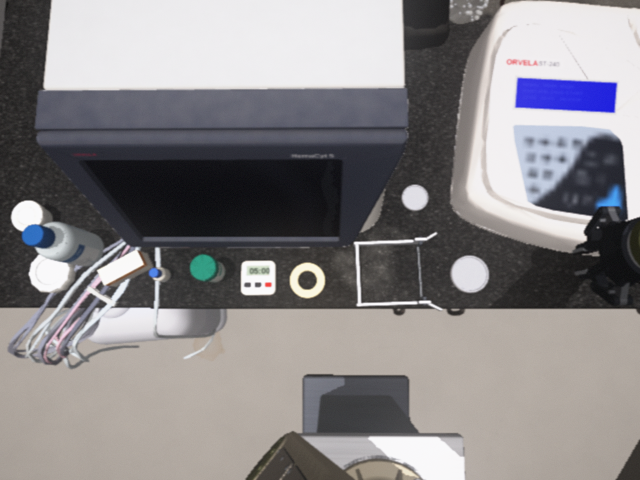

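Run:
```python
from h import *
import json
c=json.load(open('w1.json'))
im=cv2.imread('pics/wrist1.png');g=cv2.cvtColor(im,cv2.COLOR_BGR2GRAY)
m=(g>140).astype(np.uint8)*255; mm=np.zeros_like(m);mm[55:160,275:375]=m[55:160,275:375]
k=max(cv2.findContours(mm,cv2.RETR_EXTERNAL,cv2.CHAIN_APPROX_NONE)[0],key=cv2.contourArea)
e=cv2.fitEllipse(k);print(e);P=ray('w',e[0],.011,c);print('lid',P, np.linalg.norm(ray('w',(e[0][0]+e[1][0]/2,e[0][1]),.011,c)-P)*2)
for z in(0,.03,.06,.09,.12):
    print(z,'wrist',[ray('w',p,z,c)[:2].round(3).tolist() for p in((358,290),(375,235),(410,150),(440,100))])
    print('   top',[ray('top',p,z)[:2].round(3).tolist() for p in((470,218),(485,228),(500,234),(520,242),(560,250))])
# wing tips (top outer ends) 
print([ray('w',p,.022,c)[:2].round(4).tolist() for p in((253,36),(416,37))])
```

```text
((324.1623840332031, 106.54631805419922), (73.54145812988281, 78.20391845703125), 2.6163694858551025)
lid [ 0.45202006 -0.18116221  0.011     ] 0.07008728573905415
0 wrist [[0.499, -0.374], [0.513, -0.309], [0.541, -0.218], [0.565, -0.17]]
   top [[0.563, -0.191], [0.543, -0.22], [0.531, -0.249], [0.515, -0.287], [0.499, -0.364]]
0.03 wrist [[0.495, -0.361], [0.508, -0.301], [0.533, -0.218], [0.556, -0.173]]
   top [[0.557, -0.183], [0.538, -0.211], [0.526, -0.239], [0.511, -0.276], [0.495, -0.35]]
0.06 wrist [[0.491, -0.348], [0.502, -0.293], [0.526, -0.217], [0.546, -0.176]]
   top [[0.551, -0.174], [0.533, -0.201], [0.521, -0.228], [0.506, -0.264], [0.491, -0.336]]
0.09 wrist [[0.487, -0.335], [0.497, -0.285], [0.518, -0.216], [0.537, -0.18]]
   top [[0.546, -0.166], [0.527, -0.192], [0.516, -0.218], [0.502, -0.253], [0.487, -0.322]]
0.12 wrist [[0.482, -0.321], [0.492, -0.277], [0.511, -0.216], [0.527, -0.183]]
   top [[0.54, -0.157], [0.522, -0.182], [0.511, -0.207], [0.497, -0.241], [0.483, -0.309]]
[[0.387, -0.1266], [0.5301, -0.1218]]
```

>>> play_rows(series="28 1.5 0.3 3 0 0 0;28 1 0.2 4 0 0 0;28 1 0 4 0 0 0;28 0 0 4 0 0 0;28 0 0 3 0 0 0;28 0 0 2 0 0 0;28 0 0 1 0 0 0;28 0 0 0 0 0 0;28 0 0 0 0 0 0")

```text
clock: 4.0
tcp_pos: [0.455, -0.2481, 0.0412]
orientation: [0.001, 0.693, 0.721, 0.0]
wrist_force: [0.3, 0.3, 0.0]
finger_gap: 0.0236
```

Run:
```python
from h import *
s=get_state();print(s['tcp_pos'],s['wrist_force'])
im=cams.read_camera('side')[:,:,::-1]
cv2.imwrite('pics/side2.png',cv2.resize(im[120:290,270:430],None,fx=3.5,fy=3.5,interpolation=cv2.INTER_CUBIC))
im=cams.read_camera('wrist')[:,:,::-1];cv2.imwrite('pics/wrist2.png',im)
```

```text
[ 0.45503187 -0.24813323  0.0412256 ] [0.27117333 0.27795064 0.0017394 ]
```

View pics/side2.png

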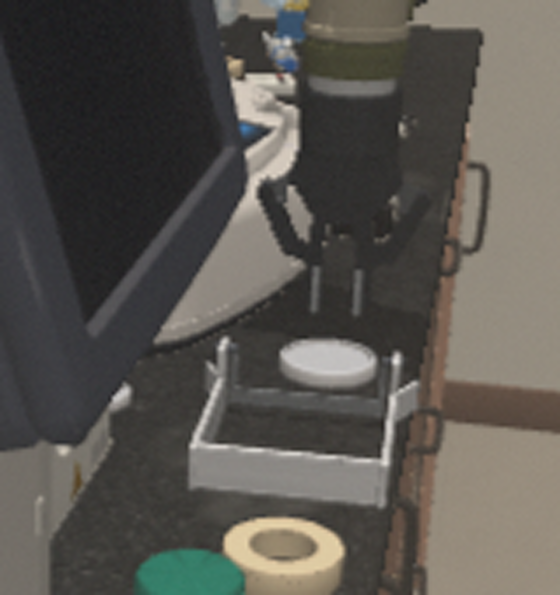

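View pics/wrist2.png

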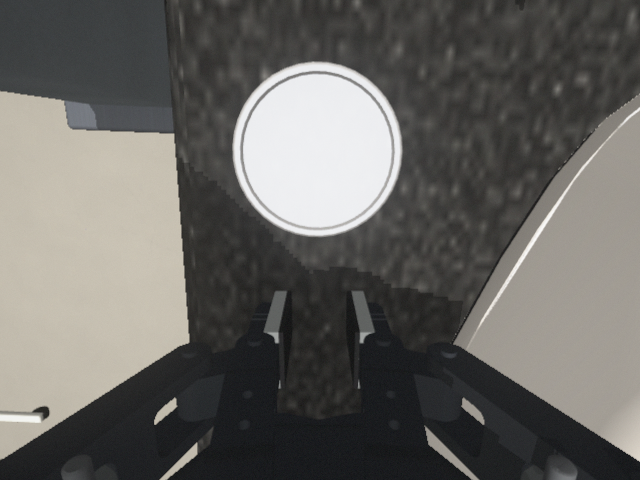

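Run:
```python
from h import *
for p in((315,313),(357,315)):
    q=(270+p[0]/3.5,120+p[1]/3.5)
    for z in(0.015,.02,.025,.03):print(p,z,ray('side',q,z).round(4))
```

```text
(315, 313) 0.015 [ 0.4703 -0.2585  0.015 ]
(315, 313) 0.02 [ 0.4688 -0.2447  0.02  ]
(315, 313) 0.025 [ 0.4673 -0.2308  0.025 ]
(315, 313) 0.03 [ 0.4658 -0.2169  0.03  ]
(357, 315) 0.015 [ 0.4377 -0.2631  0.015 ]
(357, 315) 0.02 [ 0.4366 -0.2492  0.02  ]
(357, 315) 0.025 [ 0.4355 -0.2353  0.025 ]
(357, 315) 0.03 [ 0.4344 -0.2213  0.03  ]
```

>>> play_rows(series="28 0 0 0.5 0 0 0;28 0 0 0.3 0 0 0;28 0 0 0.2 0 0 0;28 0 0 0.1 0 0 0;28 0 0 0 0 0 0;28 0 0 0 0 0 0")

```text
clock: 4.85
tcp_pos: [0.4546, -0.2474, 0.0294]
orientation: [0.0, 0.693, 0.721, -0.0]
wrist_force: [0.5, 0.2, -0.8]
finger_gap: 0.0238
```

>>> play_rows(series="28 0 0 0.3 0 0 0;28 0 0 0.2 0 0 0;28 0 0 0.2 0 0 0;28 0 0 0 0 0 0;28 0 0 0 0 0 0")

```text
clock: 5.48
tcp_pos: [0.4546, -0.2474, 0.0223]
orientation: [0.0, 0.693, 0.721, -0.0]
wrist_force: [0.4, -0.5, -0.2]
finger_gap: 0.0239
```

Run:
```python
from h import *
s=get_state();print(s['tcp_pos'],s['wrist_force'])
im=cams.read_camera('side')[:,:,::-1]
cv2.imwrite('pics/side3.png',cv2.resize(im[180:250,310:400],None,fx=7,fy=7,interpolation=cv2.INTER_CUBIC))
```

```text
[ 0.45455285 -0.24738481  0.02228152] [ 0.43985264 -0.51468604 -0.17786978]
```

View pics/side3.png

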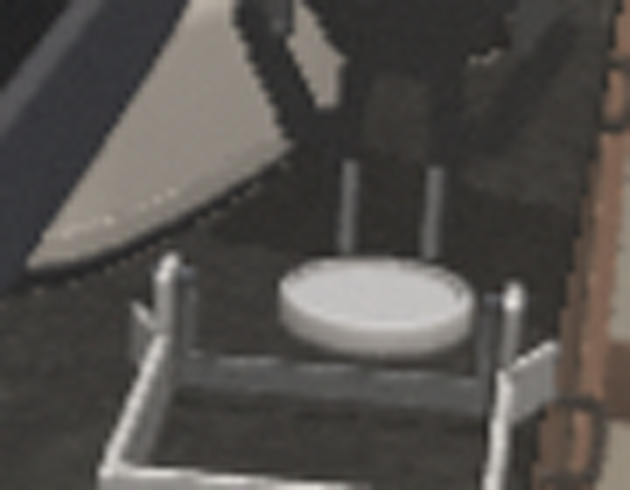

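>>> play_rows(series="28 1 0 0 0 0 0;28 1 0 0 0 0 0;28 1 0.05 0 0 0 0;28 1 0.05 0 0 0 0;28 1 0.05 0 0 0 0;28 1 0.05 0 0 0 0;28 1 0.05 0 0 0 0;28 1 0.05 0 0 0 0;28 0 0 0 0 0 0;28 0 0 0 0 0 0")

```text
clock: 6.78
tcp_pos: [0.4545, -0.1675, 0.0224]
orientation: [0.0, 0.693, 0.721, -0.0]
wrist_force: [0.5, 0.3, 0.5]
finger_gap: 0.0236
```

```bash
cat > look.py <<'E'
from h import *
import sys
t=sys.argv[1]
s=get_state();print(s['clock'],s['tcp_pos'],s['wrist_force'])
a=cams.read_camera('side')[120:270,290:410,::-1]
c=cams.get_calibration('wrist');b=cams.read_camera('wrist')[:,:,::-1]
d=cams.read_camera('top')[215:325,330:510,::-1]
cv2.imwrite(f'pics/w_{t}.png',b)
cv2.imwrite(f'pics/s_{t}.png',cv2.resize(a,None,fx=4,fy=4,interpolation=cv2.INTER_CUBIC))
cv2.imwrite(f'pics/t_{t}.png',cv2.resize(d,None,fx=4,fy=4,interpolation=cv2.INTER_CUBIC))
np.save(f'wc_{t}.npy',c,allow_pickle=True)
E
python3 look.py a
```

```text
6.775 [ 0.45454624 -0.16746823  0.02235639] [0.50116382 0.25755252 0.48173796]
```

View pics/w_a.png

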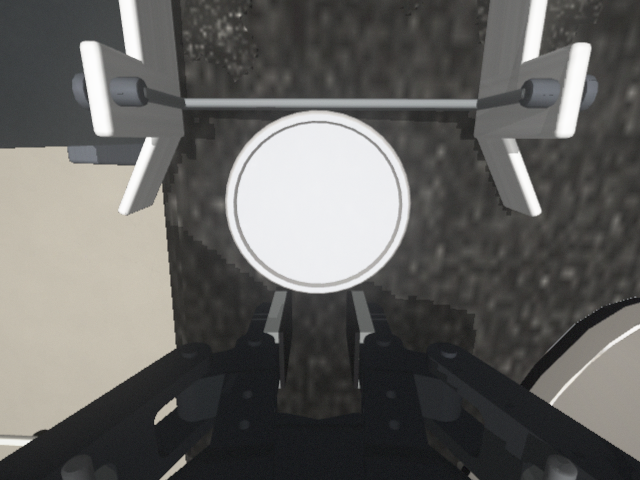

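View pics/t_a.png

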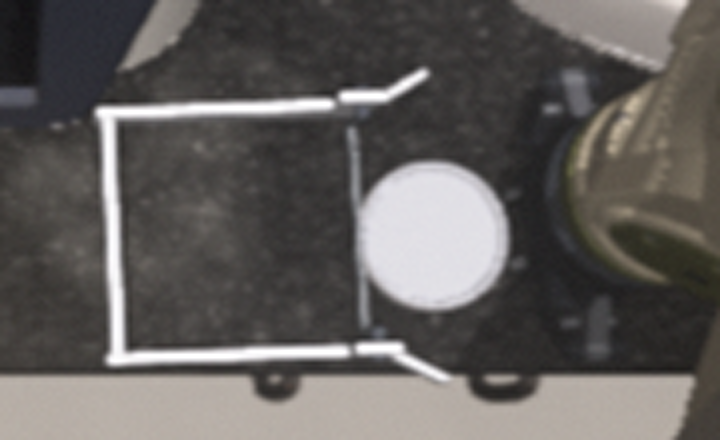

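Run:
```python
from h import *
c=np.load('wc_a.npy',allow_pickle=True).item()
f=lambda p,z:ray('w',p,z,c).round(4)
print('panel',f((183,103),.02),f((478,103),.02),'rows98/108',f((330,98),.02)[:2],f((330,108),.02)[:2])
print('pivots',f((130,91),.048),f((540,91),.048), 'bosses outer',f((83,90),.048),f((590,90),.048))
im=cv2.imread('pics/w_a.png');g=cv2.cvtColor(im,cv2.COLOR_BGR2GRAY)
m=(g>150).astype(np.uint8)*255;mm=np.zeros_like(m);mm[112:300,220:415]=m[112:300,220:415]
k=max(cv2.findContours(mm,cv2.RETR_EXTERNAL,cv2.CHAIN_APPROX_NONE)[0],key=cv2.contourArea)
e=cv2.fitEllipse(k);print(e,f(e[0],.011)); print('front of pads', f((275,292),.005),f((366,292),.005))
```

```text
panel [ 0.4062 -0.0856  0.02  ] [ 0.5037 -0.0818  0.02  ] rows98/108 [ 0.4547 -0.0822] [ 0.4548 -0.0853]
pivots [ 0.4029 -0.0854  0.048 ] [ 0.5074 -0.0813  0.048 ] bosses outer [ 0.391  -0.0856  0.048 ] [ 0.5201 -0.0805  0.048 ]
((317.3517761230469, 201.585205078125), (181.28355407714844, 183.78842163085938), 91.8369369506836) [ 0.4518 -0.1183  0.011 ]
front of pads [ 0.4351 -0.1592  0.005 ] [ 0.4743 -0.1577  0.005 ]
```

>>> play_rows(series="28 1 0.05 0 0 0 0;28 1 0.05 0 0 0 0;28 1 0.05 0 0 0 0;28 1 0.05 0 0 0 0;28 1 0.05 0 0 0 0;28 1 0.05 0 0 0 0;28 0 0 0 0 0 0;28 0 0 0 0 0 0")

```text
clock: 7.92
tcp_pos: [0.4551, -0.1073, 0.0223]
orientation: [0.0, 0.693, 0.721, -0.0]
wrist_force: [0.2, 0.6, 0.4]
finger_gap: 0.0239
```

```bash
python3 look.py b
```

```text
7.925 [ 0.45511378 -0.10727742  0.0223243 ] [0.16726814 0.61797178 0.38902179]
```

View pics/w_b.png

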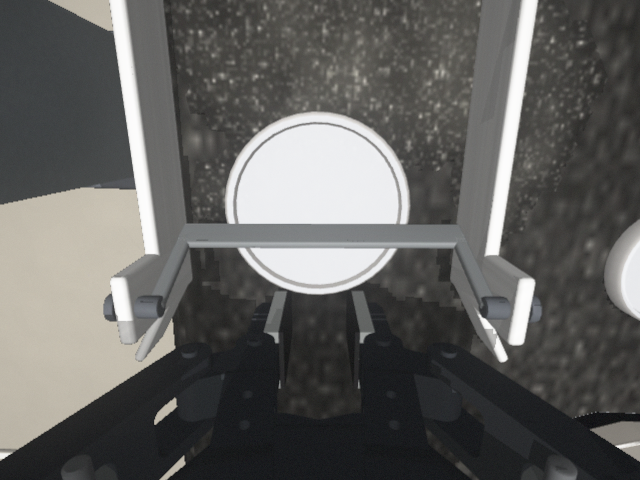

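View pics/s_b.png

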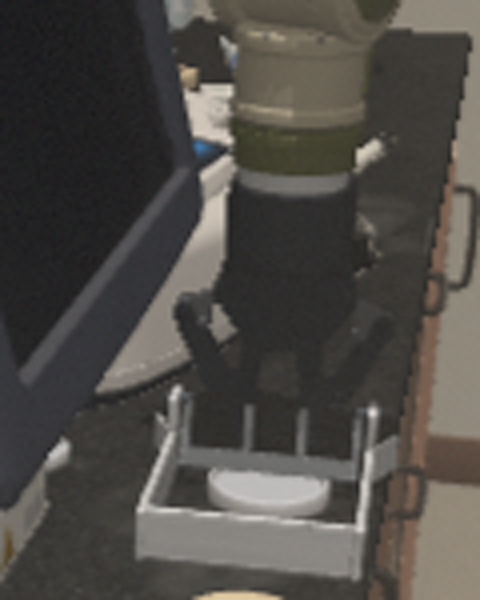

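>>> play_rows(series="28 1 0 0 0 0 0;28 1 0 0 0 0 0;28 0.7 0 0 0 0 0;28 0.5 0 0 0 0 0;28 0 0 0 0 0 0;28 0 0 0 0 0 0")

```text
clock: 8.82
tcp_pos: [0.4537, -0.0752, 0.0222]
orientation: [-0.0, 0.693, 0.721, -0.0]
wrist_force: [-0.5, 0.1, 0.4]
finger_gap: 0.0238
```

```bash
python3 look.py c
python3 - <<'E'
from h import *
c=np.load('wc_c.npy',allow_pickle=True).item()
im=cv2.imread('pics/w_c.png');g=cv2.cvtColor(im,cv2.COLOR_BGR2GRAY)
cy=c['cy']
m=(g>190).astype(np.uint8)*255;mm=np.zeros_like(m);mm[100:300,215:420]=m[100:300,215:420]
k=max(cv2.findContours(mm,cv2.RETR_EXTERNAL,cv2.CHAIN_APPROX_NONE)[0],key=cv2.contourArea)
(x,y),r=cv2.minEnclosingCircle(k);print(x,y,r,ray('w',(x,y),.011,c))
E
```

```text
8.825 [ 0.45365441 -0.07521466  0.02223163] [-0.48335126  0.06826968  0.36568837]
317.24615478515625 206.5246124267578 80.95081329345703 [ 0.45097104 -0.02789051  0.011     ]
```

View pics/w_c.png

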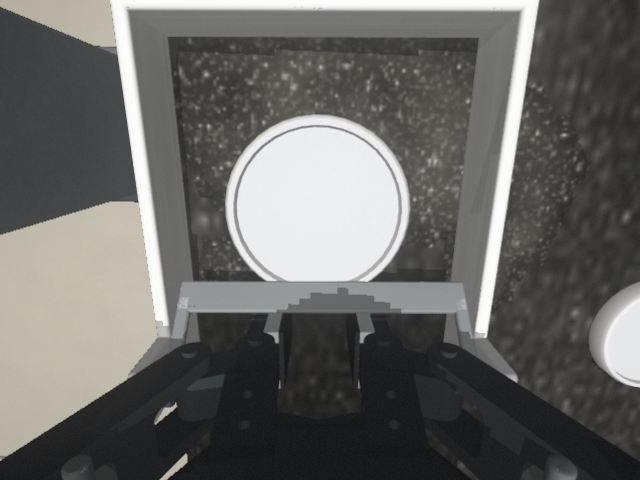

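View pics/s_c.png

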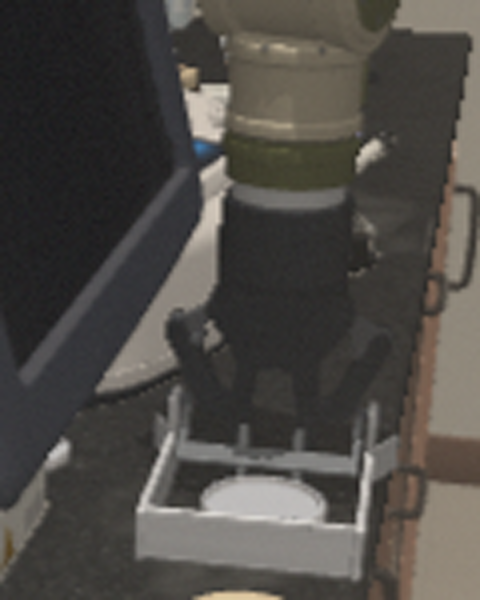

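Run:
```python
from h import *
c=np.load('wc_c.npy',allow_pickle=True).item()
f=lambda p,z:ray('w',p,z,c).round(4)
print('rear wall floor',f((320,38),0),'top inner',f((320,12),.03)); print('lid front edge top',f((318,115),.011), 'sides',f((226,207),.011),f((410,207),.011))
print('side walls floor',f((178,207),0),f((470,207),0))
```

```text
rear wall floor [0.4497 0.0323 0.    ] top inner [0.4496 0.0317 0.03  ]
lid front edge top [0.45   0.0052 0.011 ] sides [ 0.416  -0.0294  0.011 ] [ 0.4866 -0.0267  0.011 ]
side walls floor [ 0.3934 -0.0324  0.    ] [ 0.5144 -0.0277  0.    ]
```

>>> play_rows(series="28 0.2 0 0 0 0 0;28 0.15 0 0 0 0 0;28 0 0 0 0 0 0;28 0 0 0 0 0 0")

```text
clock: 9.48
tcp_pos: [0.454, -0.0723, 0.0226]
orientation: [0.001, 0.693, 0.721, -0.0]
wrist_force: [-0.4, -4.9, 2.9]
finger_gap: 0.0238
```

```bash
python3 look.py d
```

```text
9.475 [ 0.45399904 -0.07225656  0.02257079] [-0.44996692 -4.90436366  2.93692683]
```

View pics/w_d.png

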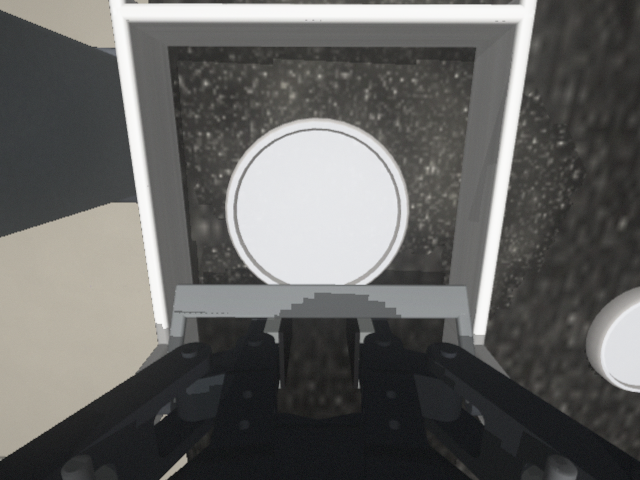

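The force rose to about 5 N, so the flap is starting to bind on the fingers. The lid is about 55 mm in, so I'll withdraw straight back and look.

>>> play_rows(series="28 -0.5 0 0 0 0 0;28 -0.5 0 0 0 0 0;28 -0.5 0 0 0 0 0;28 -0.5 0 0 0 0 0;28 -1 0 0 0 0 0;28 -1 0 0 0 0 0;28 -1 0 0 0 0 0;28 -1 0 0 0 0 0;28 0 0 0 0 0 0;28 0 0 0 0 0 0")

```text
clock: 10.88
tcp_pos: [0.4558, -0.1317, 0.0222]
orientation: [-0.0, 0.693, 0.721, -0.0]
wrist_force: [-0.3, 0.9, 0.3]
finger_gap: 0.0239
```

```bash
python3 look.py e
```

```text
10.875 [ 0.45578631 -0.13168115  0.02222342] [-0.30742669  0.9051547   0.32905238]
```

View pics/w_e.png

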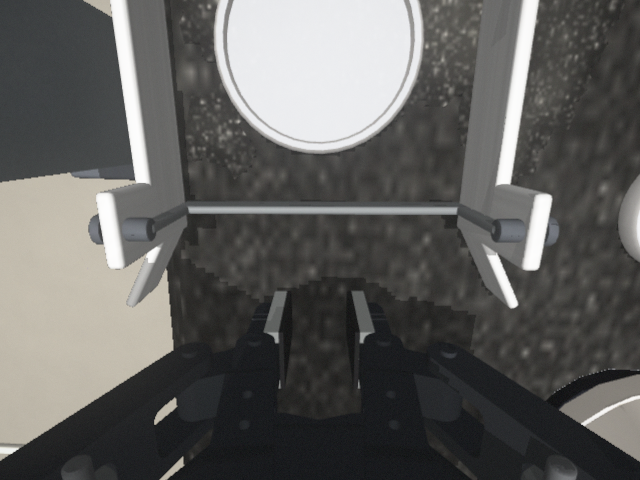

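View pics/s_e.png

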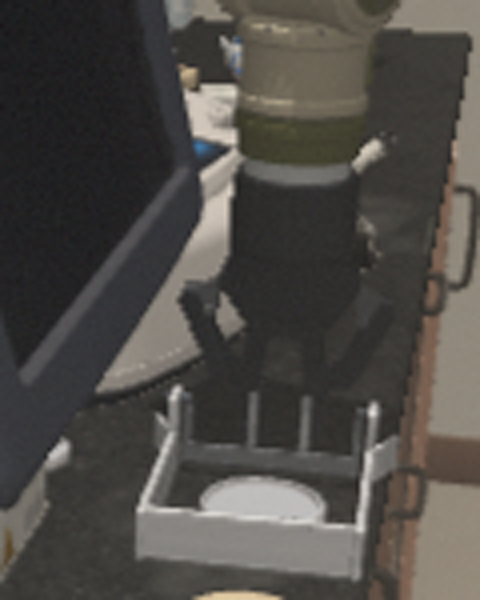

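The flap hangs vertical again: its edge is at row 208 and the lid's rear edge is at row 153, clear behind it. I'll back off, lift, and check.

>>> play_rows(series="28 -2 0 0 0 0 0;28 -2 0 0 0 0 0;28 0 0 -3 0 0 0;28 0 0 -4 0 0 0;28 0 0 -4 0 0 0;28 0 0 -4 0 0 0;28 0 0 -3 0 0 0;28 0 0 0 0 0 0;28 0 0 0 0 0 0;28 0 0 0 0 0 0;28 0 0 0 0 0 0")

```text
clock: 12.4
tcp_pos: [0.457, -0.1715, 0.2012]
orientation: [-0.001, 0.693, 0.721, -0.0]
wrist_force: [-0.2, 0.1, -0.3]
finger_gap: 0.0243
```

```bash
python3 look.py f
python3 - <<'E'
from h import *
c=np.load('wc_f.npy',allow_pickle=True).item()
im=cv2.imread('pics/w_f.png');cv2.imwrite('pics/w_fc.png',cv2.resize(im[:220,180:480],None,fx=2.5,fy=2.5))
im=cv2.imread('pics/t_f.png');g=cv2.cvtColor(im,cv2.COLOR_BGR2GRAY)
m=(g>140).astype(np.uint8)*255
for k in cv2.findContours(m,cv2.RETR_LIST,cv2.CHAIN_APPROX_NONE)[0]:
    A=cv2.contourArea(k)
    if A>8000:
        (x,y),r=cv2.minEnclosingCircle(k);print(A,x,y,r,ray('top',(330+(x-1.5)/4,215+(y-1.5)/4),.011))
E
```

```text
12.4 [ 0.45701094 -0.17149851  0.20122909] [-0.22430809  0.09511692 -0.32507273]
17242.5 240.3531494140625 236.95538330078125 75.34038543701172 [ 0.45097703 -0.02856795  0.011     ]
52442.0 359.5 364.5911560058594 367.1198425292969 [ 0.38990319 -0.0843206   0.011     ]
```

View pics/t_f.png

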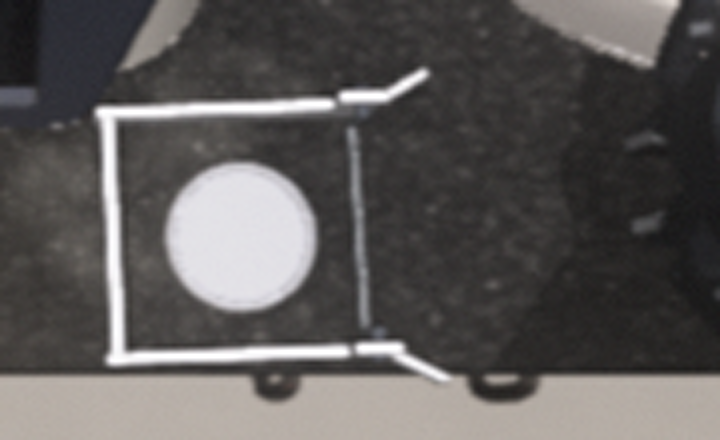

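View pics/w_fc.png

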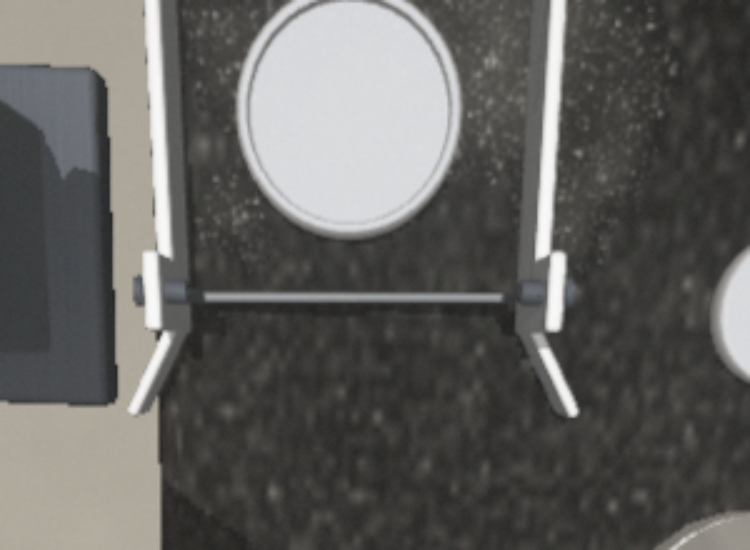

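The flap lies at the same pixels as at the start. The lid is about 55 mm in and nearly central, and the arm is clear.

```bash
python3 -c "
from workcell import workorder
print(workorder.hand_in())"
```

```text
the job is handed in; nothing more can be done
None
```

I pushed the larger pale disc, the pot lid, flat along the worktop with two part-open fingertips, through the flap and into the bay. I then drew straight back, lifted clear and handed in at about 12.5 s; no verdict is reported.

**Last checks:**
- **Lid:** its centre measured about 55 mm past the mouth (estimates ran from 53 to 56 mm) and within about 5 mm of the centre line. It lay flat.
- **Flap:** it hangs at the same pixels in the top view as before the push, and there is a visible gap between it and the lid.
- **Arm:** it ended clear of everything, with the wrist force reading near zero.
- **Bystanders:** the arm never went near them. I did not measure them again after the push.

**What disagreed:**
- **Short of target:** my first push left the lid about 2–3 mm short of the 57 mm I was aiming for.
- **Flap binding:** in the extra 3 mm nudge the wrist force rose to about 5 N as the flap began to bind on the fingers. I stopped there, and the flap shut freely as I withdrew.

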